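# Hang the ring-ended scoop on the snap hook

### The arm

A 7-joint arm with a two-finger parallel gripper is mounted at the origin on the work surface. World frame = base frame: x ahead of the robot, y to its left, z up, the work surface at z = 0. Lengths are in m, angles in rad, forces in N, time in s.
With the tool pointing down it reaches from about 0.425 to 0.95 m from the base axis. Payload 4.7 kg.
Tool frame: the origin (TCP) lies between the finger pads; the fingertips stand 17 mm ahead of it and the grasp point (between the pads) lies 2 mm behind it; z points along the fingers, x is the direction in which the jaws open and shut, and the axes are right-handed (so a half turn about z gives the same grasp; the last joint's range is limited). The gripper opens to 85 mm and grips with 20 to 120 N. Pads are 22 mm wide; open, the fingers measure 114 mm over their backs; the gripper's body (76 mm by 85 mm) begins 54 mm behind the grasp point. The pads swing forward as they close: fully open they stand 13 mm farther back than shut.
Start: joints at [1.251, 0.469, -0.049, 1.532, 0.024, 1.141, -0.082], TCP at [0.194, -0.647, 0.248] pointing down, gripper open.
Joint ranges: [-2.59, 2.59], [-0.33, 1.99], [-1.39, 1.29], [0.1, 2.45], [-1.04, 4.18], [0.21, 1.99], [-2.66, 2.66]. Speed limits (rad/s): [2.57, 2.57, 3.14, 3.14, 3.14, 3.14, 3.14].

### API

Orientations are given as a 3x3 rotation matrix whose columns are the frame's x, y, z axes.
In Python, from station import env gives the robot as it stands. The module is installed in compiled form; this text tells all that it offers.
- The arm moves only by the shell command python3 -m crank 'ROWS' [OPENING] [FORCE]. ROWS is text: rows parted by semicolons, each of 4 numbers parted by spaces: the shift along the world's x, y, z in mm, then the turn about the world's z in rad. A call has exactly 8 rows; each row is the pose to reach, as a shift and turn from the pose measured when the call began; what a row does not reach only later rows make up. A row lasts 1/8 s, in which the tool goes at most 62.5 mm and 10.7 degrees, less where a joint would pass 70% of its speed; a pose out of reach is approached as far as the arm can. A call with a gripper value outside its range is refused whole. OPENING is the finger opening in mm, from 0 to 85.4, set as the call begins (- or left out, the last holds). The fingers move at their own pace and stop on an object; FORCE is the grip in N (left out, the last holds). Time passes only in rows, so rows that repeat a pose let the fingers close, or fill a call up. It gives the time, the measured TCP pose, the force and the opening at its end, in the units of the state.
- env.read_state(): the state, without advancing time (a new reading comes with each control period).
- env.read_camera(name): name is "scene" or "top" or "wrist"; returns a dict with "pixels" (384x512x3 uint8, blue, green, red), "mtx" (3x3 intrinsics, pixels), "pose" (4x4, takes a point from camera to world coordinates). Camera axes: x right, y up, looking along -z (the intrinsics and any distortion apply to the point x, -y, -z); pixel columns grow to the right and rows downward; lengths in m; the calibration is good to about 2 mm. A picture is of the moment at which its call begins. There is no depth.
- env.finish_job(): hands the job in, once; it reports no verdict.
The state is a dict: "clock": time; "joint_pos": joint angles; "joint_velocities": joint speeds; "joint_efforts": joint torques, N m; "position": TCP position; "eef_rot": TCP orientation; "force": force on the tool from outside, world axes, zero at the start; "ft_torque": the same for the moment, N m; "grip_width": opening from 0.0 (shut) to 1.0 (fully open).
Only numpy, scipy, OpenCV 4.12 (cv2) and the standard library are available. Lean on these libraries where they do the work, as an engineer would, in place of code of your own. Each camera call takes 0.05 s, during which the arm holds its last target. There are 200 camera calls.

### The job

Two steel portion scoops lie on the stall counter; take the one whose handle ends in an open ring. Push its ring down over the nose of the snap hook (the stand whose hook is closed by a sprung gate, not the open hook) so that the ring forces the gate open and passes inside, holding the scoop while you push. Then let go and leave the scoop hanging by its ring in the hook, with the gate sprung shut above it.

Things in the scene. Friction and masses are not known exactly. Their poses are not given: they have to be found in the camera images.
- scoop: Steel scoop, 100 g, standing on a round cup 56 mm across, 36 mm high; straight level handle 14 mm wide, 10 mm thick, ends 119 mm from the cup's axis in an open ring (the other scoop ends in a solid knob). Origin: centre of the cup's underside; x along the handle to the ring, z up. Handle centre line at z 30 mm; grip it across at x 70 mm.
- scoop_eye (a point): Centre of the scoop's ring, at x 141, z 30 mm in the scoop's frame, same axes. The ring lies in the plane of the handle: 6 mm wire, hole 40 mm across, 52 mm outside. On the hook the handle points away from the post, the scoop's x along the stand's +x.
- snap_stand: Fixed stand with the snap hook; origin under the base (110 mm square, 12 mm high), z up. Post 14 mm thick, 295 mm high. From its top an arm runs along -x to x -63 mm and drops into a U of 8 mm bar in the x-z plane, open upward, inside 36 mm wide: shank at x -63, nose at x -107, seat (bottom) top at x -85, z 205 mm. The other stand's hook has no gate and a lower nose.
- hook_nose (a point): Top of the hook's nose, stand frame x -107, z 267 mm, axes as the stand's. Hold the ring level, its centre 0 to 12 mm out from the nose (towards -x), so the nose enters the hole and the ring's far side meets the gate. Push straight down till the ring is 48 to 55 mm below this point; the gate shuts above it. Aim within 8 mm. Released, the scoop swings down and hangs.
- snap_gate (a joint): Sprung gate of the hook: flat tongue 38 mm long, 11 mm wide, hinged on the shank at z 260 mm, reaching to the nose. 0 rad = shut (level, cannot rise); grows as its free end is pushed down inward, to 1.4 rad. The push takes about 2 to 5 N; the ring slips past the free end at 0.6 to 1.1 rad, 20 to 40 mm below the shut gate.
Not all that is in view belongs to the job. What is shaped like the scoop but blue or orange is not meant.

How it is judged:
By the outcome, as a careful person would: the job done as asked, in the order asked, and still so for the second after the job is handed in, with the robot touching nothing.
It also fails if it takes over 48 s, if anything falls off the work surface, if the arm or the gripper's body presses on something with over 40 N, if the wrist force passes 120 N, or if a joint passes its speed limit or range.

## Working session

There is one attempt and no reset: what is moved stays moved. The work goes in short steps, Python scripts to look and compute and a shell command to move; the robot and the scene stay as the last step left them, time stands still between calls to the robot, and variables do not carry over. Pictures are saved under pics/ and viewed, about 8 in all and at most 12, crops included, and the job is handed in when it is done.

```bash
mkdir -p pics; cat > h.py <<'E'
import numpy as np, cv2
from station import env
def cam(n,save=None):
    c=env.read_camera(n); 
    if save: cv2.imwrite('pics/'+save,c['pixels'])
    return c
def ray(c,u,v):
    d=np.linalg.inv(c['mtx'])@[u,v,1.]; d=np.array([d[0],-d[1],-d[2]])
    P=np.array(c['pose']); return P[:3,3],P[:3,:3]@d
def onz(c,u,v,z):
    o,d=ray(c,u,v); return o+d*(z-o[2])/d[2]
def proj(c,p):
    P=np.array(c['pose']); q=P[:3,:3].T@(np.array(p)-P[:3,3]); q=np.array(c['mtx'])@[q[0],-q[1],-q[2]]; return q[:2]/q[2]
E
python3 - <<'E'
from h import *
a=cam('scene','s1.png');b=cam('top','t1.png')
for c in(a,b): print(np.round(c['pose'],3),np.round(c['mtx'],1), c.keys())
s=env.read_state();print(s['position'],s['eef_rot'],s['force'],s['clock'])
E
```

```text
[[-0.817 -0.433  0.38   0.851]
 [ 0.576 -0.617  0.536  0.556]
 [ 0.002  0.657  0.754  0.964]
 [ 0.     0.     0.     1.   ]] [[378.5   0.  256.7]
 [  0.  378.5 181.7]
 [  0.    0.    1. ]] dict_keys(['pixels', 'mtx', 'pose'])
[[-0.027  0.993 -0.113  0.355]
 [-1.    -0.028 -0.007  0.003]
 [-0.01   0.113  0.994  1.142]
 [ 0.     0.     0.     1.   ]] [[377.8   0.  249.1]
 [  0.  377.8 192.7]
 [  0.    0.    1. ]] dict_keys(['pixels', 'mtx', 'pose'])
[ 0.19339843 -0.64619759  0.24734337] [[ 2.86742316e-01 -9.58007579e-01 -5.68598675e-04]
 [-9.58006113e-01 -2.86742872e-01  1.67717365e-03]
 [-1.76978669e-03  6.38043488e-05 -9.99998432e-01]] [-0.27276053 -0.58570201  0.52247797] 0.1
```

View pics/s1.png

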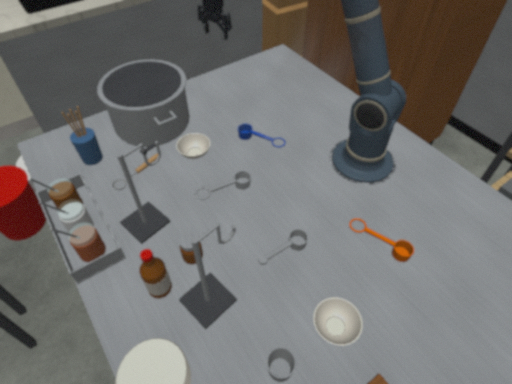

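View pics/t1.png

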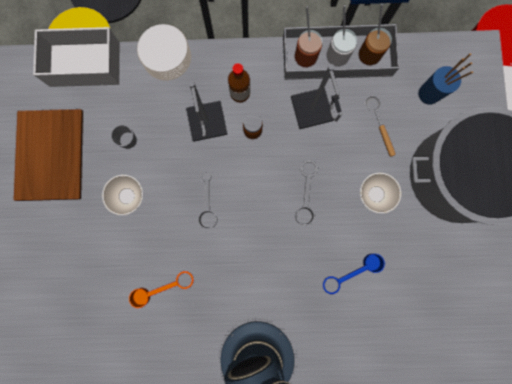

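```bash
python3 - <<'E'
from h import *
a=cv2.imread('pics/s1.png');b=cv2.imread('pics/t1.png')
f=lambda i,x,y,w,h:cv2.resize(i[y:y+h,x:x+w],(400,300),interpolation=cv2.INTER_CUBIC)
o=np.vstack([np.hstack([f(a,100,130,80,60),f(a,180,215,80,60)]),np.hstack([f(b,285,65,80,60),f(b,264,160,80,60)])])
cv2.imwrite('pics/z1.png',o)
E
```

```text
(no output)
```

View pics/z1.png

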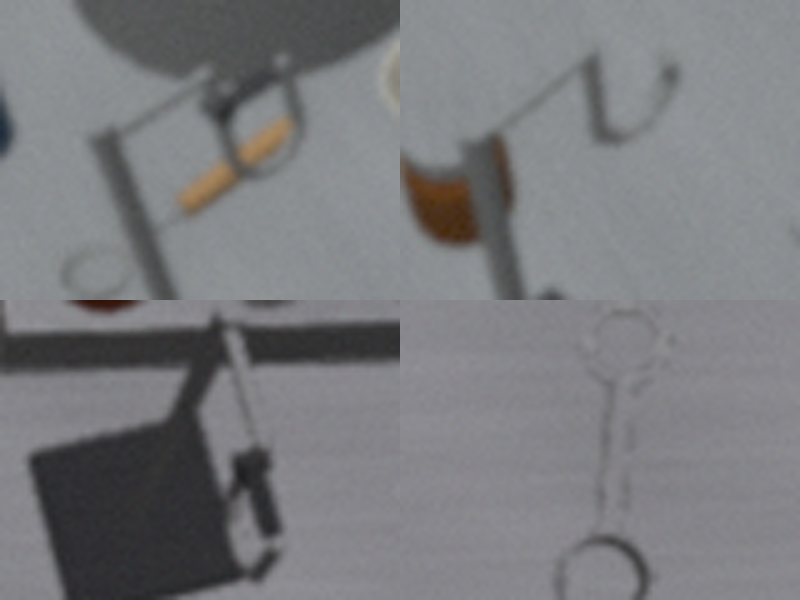

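```bash
cat >> h.py <<'E'
def tri(c1,p1,c2,p2):
    o1,d1=ray(c1,*p1);o2,d2=ray(c2,*p2)
    s=np.linalg.lstsq(np.array([d1,-d2]).T,o2-o1,rcond=None)[0]
    a,b=o1+s[0]*d1,o2+s[1]*d2; return (a+b)/2,np.linalg.norm(a-b)
E
python3 - <<'E'
from h import *
a=cam('scene');b=cam('top')
print('cup',onz(b,304.3,215.5,.036),'eye',onz(b,309.2,168.8,.03))
print('nose',tri(a,(156.6,142),b,(340,113.6)),onz(b,340,113.6,.267))
print('armend',tri(a,(141.6,144.4),b,(337.4,95)),onz(b,337.4,95,.295))
print('post',tri(a,(121,158),b,(331,70.4)),onz(b,331,70.4,.295))
n=[onz(b,285+x/5,65+y/5,.012) for x,y in((30,155),(70,303),(245,270))];print(n)
s=env.read_state();R=s['eef_rot'];print('yaw of tool x',np.arctan2(R[1,0],R[0,0]))
w=cam('wrist');P=np.array(w['pose']);print('wrist cam in tool',R.T@(P[:3,3]-s['position']),(R.T@P[:3,:3]).round(2),np.round(w['mtx'],0))
E
```

```text
cup [ 0.40940523 -0.14908585  0.036     ] eye [ 0.54825491 -0.17056969  0.03      ]
nose (array([ 0.6382481 , -0.21295641,  0.26541652]), np.float64(0.0009694081720891121)) [ 0.63815661 -0.21287741  0.267     ]
armend (array([ 0.67884086, -0.20573691,  0.28352558]), np.float64(0.0018283902698639472)) [ 0.67370708 -0.20238155  0.295     ]
post (array([ 0.74136927, -0.19463397,  0.2788994 ]), np.float64(0.0009673602831088439)) [ 0.73372305 -0.1906595   0.295     ]
[array([ 0.78137739, -0.12745469,  0.012     ]), array([ 0.68654226, -0.1482162 ,  0.012     ]), array([ 0.70409918, -0.25641885,  0.012     ])]
yaw of tool x -1.2799592657634107
wrist cam in tool [ 0.00093605 -0.06658444 -0.12464769] [[ 1.    0.   -0.  ]
 [ 0.   -0.96 -0.26]
 [-0.    0.26 -0.96]] [[323.   0. 256.]
 [  0. 323. 189.]
 [  0.   0.   1.]]
```

```bash
python3 -m crank '10 58 0 -0.05;25 114 0 -0.1;50 166 0 -0.16;80 216 0 -0.22;112 264 0 -0.28;146 310 0 -0.34;180 355 0 -0.40;212 400 0 -0.444' 85 20; python3 -m crank '25 30 -5 0;50 60 -20 0;73 86 -40 0;73 86 -47 0;73 86 -47 0;73 86 -47 0;73 86 -47 0;73 86 -47 0'
python3 - <<'E'
from h import *
s=env.read_state();R=s['eef_rot'];print(s['position'],np.arctan2(R[1,0],R[0,0]),s['clock'],s['joint_pos'])
w=cam('wrist','w1.png')
for n,p in dict(cup=(.4094,-.1491,.036),eye=(.5483,-.1706,.03),grip=(.4787,-.1598,.035)).items(): print(n,proj(w,p))
E
```

```text
clock: 1.25
position: [0.4064, -0.2449, 0.2481]
eef_rot: [[-0.154, -0.988, 0.001], [-0.988, 0.154, 0.0], [-0.0, -0.001, -1.0]]
force: [0.9, -0.5, 0.3]
grip_width: 0.991
clock: 2.25
position: [0.4794, -0.1594, 0.2016]
eef_rot: [[-0.155, -0.988, 0.002], [-0.988, 0.155, -0.0], [-0.0, -0.002, -1.0]]
force: [0.3, 0.8, 0.8]
grip_width: 0.995
[ 0.47937479 -0.15939551  0.2015648 ] -1.7265023317384125 2.25 [ 0.50310358  0.2619719  -0.31357935  1.9699533   0.100115    0.9227467
 -1.58737018]
cup [256.21702231 246.98767246]
eye [255.84612789  98.01779873]
grip [256.011497   176.98026231]
```

View pics/w1.png

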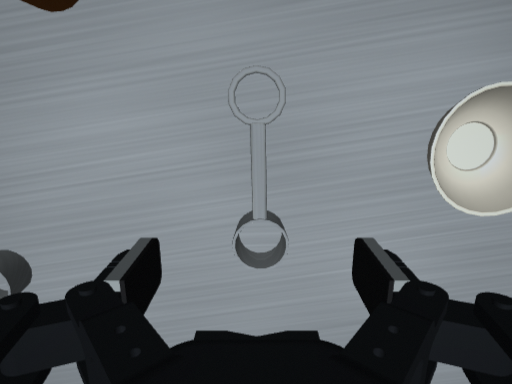

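```bash
python3 - <<'E'
from h import *
w=cam('wrist')
e=onz(w,257,96,.03); h1=onz(w,258.3,126,.035);h2=onz(w,259.7,216,.035)
for p in(e,h1,h2):print(p)
d=(e-h2)[:2];print('yaw',np.arctan2(d[1],d[0]),np.arctan2(*(h1-h2)[1::-1]))
d/=np.linalg.norm(d);g=e[:2]-.071*d;print('grip',g,'cup',e[:2]-.141*d)
E
```

```text
[ 0.54982948 -0.17168822  0.03      ]
[ 0.52427601 -0.16885312  0.035     ]
[ 0.44034069 -0.15718368  0.035     ]
yaw -0.1317081562547124 -0.1381434562331226
grip [ 0.47944441 -0.16236395] cup [ 0.41005068 -0.15317101]
```

```bash
python3 -m crank '0 -3 -45 0.022;0 -3 -95 0.022;0 -3 -135 0.022;0 -3 -160 0.022;0 -3 -173 0.022;0 -3 -173 0.022;0 -3 -173 0.022;0 -3 -173 0.022' 60 
python3 -m crank '0 0 0 0;0 0 0 0;0 0 0 0;0 0 0 0;0 0 0 0;0 0 0 0;0 0 0 0;0 0 0 0' 0 110
python3 -m crank '0 0 10 0;0 0 40 0;0 0 80 0;0 0 130 0.05;0 0 190 0.1;0 0 240 0.15;0 0 280 0.2;0 0 290 0.2' 0 110
python3 - <<'E'
from h import *
s=env.read_state();R=s['eef_rot'];print(s['position'],np.arctan2(R[1,0],R[0,0]),s['clock'],s['grip_width'],s['joint_pos'])
cam('wrist','w2.png')
E
```

```text
clock: 3.35
position: [0.4802, -0.1624, 0.0294]
eef_rot: [[-0.133, -0.991, 0.003], [-0.991, 0.133, -0.001], [0.0, -0.003, -1.0]]
force: [-0.5, -0.3, -0.3]
grip_width: 0.7
clock: 4.35
position: [0.4804, -0.1624, 0.0296]
eef_rot: [[-0.133, -0.991, 0.004], [-0.991, 0.133, -0.001], [0.0, -0.004, -1.0]]
force: [-0.2, -0.8, 3.3]
grip_width: 0.139
clock: 5.35
position: [0.481, -0.1624, 0.3222]
eef_rot: [[0.066, -0.998, 0.008], [-0.998, -0.066, -0.002], [0.002, -0.008, -1.0]]
force: [-0.2, -0.7, -1.1]
grip_width: 0.134
[ 0.48101135 -0.16243509  0.32221086] -1.504558497369708 5.35 0.1341744700412624 [ 0.57582939  0.15139005 -0.37442726  1.8111747   0.0594615   1.1815697
 -1.32137143]
```

View pics/w2.png

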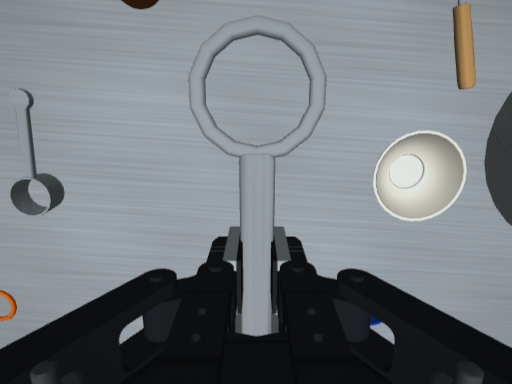

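```bash
python3 - <<'E'
from h import *
s=env.read_state();w=cam('wrist');t=s['position'];e=onz(w,257.7,87,t[2]+.0005);print(e,e-t,np.linalg.norm((e-t)[:2]),'ringyaw',np.arctan2(*(e-t)[1::-1]))
L=np.linalg.norm((e-t)[:2]); y=.195; u=np.array([np.cos(y),np.sin(y)])
n=np.array([.638,-.213]); T=n-.006*u-L*u; print('T',T,'shift',T-t[:2])
E
```

```text
[ 0.55252314 -0.15912154  0.32216259] [0.07173753 0.00335901 0.0005    ] 0.07181612723144826 ringyaw 0.046789417719672585
T [ 0.56165867 -0.22807816] shift [ 0.08087306 -0.06559762]
```

```bash
python3 -m crank '15 -12 0 0.03;35 -28 0 0.06;55 -44 0 0.10;72 -58 0 0.13;81 -66 0 0.14;81 -66 0 0.14;81 -66 0 0.14;81 -66 0 0.14'
python3 - <<'E'
from h import *
s=env.read_state();R=s['eef_rot'];print(s['position'],np.arctan2(R[1,0],R[0,0]),s['clock'],s['force'])
w=cam('wrist','w3.png');a=cam('scene');b=cam('top')
print('nose',[proj(c,(.638,-.213,.267)) for c in (w,a,b)])
f=lambda i,x,y,W,h:cv2.resize(i['pixels'][y:y+h,x:x+W],(400,300),interpolation=cv2.INTER_CUBIC)
o=np.vstack([np.hstack([f(a,110,110,80,60),f(b,300,65,80,60)]),np.hstack([f(w,156,0,200,150),f(w,0,0,512,384)])])
cv2.imwrite('pics/z3.png',o)
E
```

```text
clock: 6.45
position: [0.5608, -0.2278, 0.32]
eef_rot: [[0.205, -0.979, 0.004], [-0.979, -0.205, 0.0], [0.001, -0.004, -1.0]]
force: [-0.1, 0.4, -0.1]
grip_width: 0.135
[ 0.5608353  -0.22778649  0.31997508] -1.3641443259398964 6.45 [-0.06620229  0.37401331 -0.09823679]
nose [array([257.02682895,  77.92806687]), array([156.38177765, 141.4688471 ]), array([340.05510761, 113.66221568])]
```

View pics/z3.png

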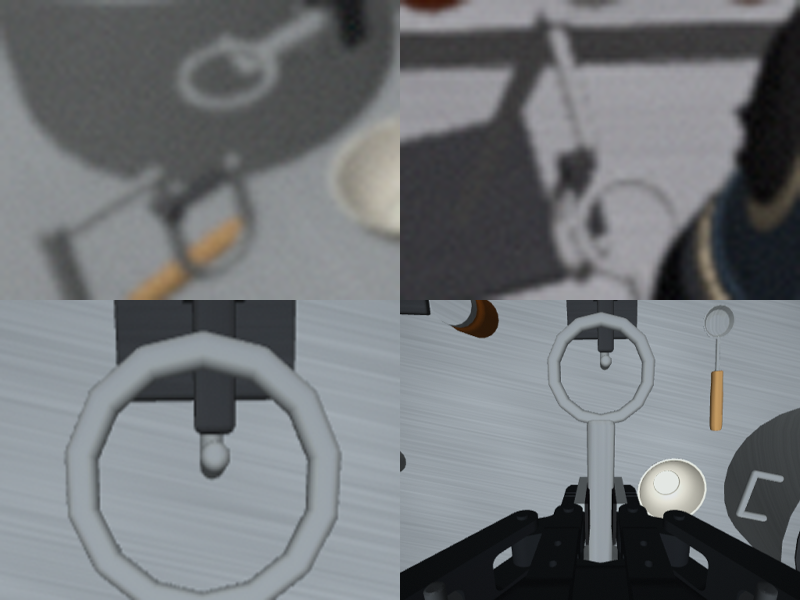

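```bash
python3 - <<'E'
from h import *
s=env.read_state();t=s['position'];R=s['eef_rot']
w=cam('wrist');i=w['pixels']
n=onz(w,263,77,.267);e=onz(w,257.7,87,t[2]+.0005)
u=-R[:2,1];u=u/np.linalg.norm(u);v=np.array([-u[1],u[0]])
print(n,e,'nose-ring along,lateral',(n-e)[:2]@u,(n-e)[:2]@v,'u yaw',np.arctan2(u[1],u[0]),(e-t))
print('shift for 6 out',(n-e)[:2]-.006*u)
E
```

```text
[ 0.63927037 -0.21628343  0.267     ] [ 0.63141036 -0.21480989  0.32065552] nose-ring along,lateral 0.007391323299574863 -0.003052776670445873 u yaw 0.20635836104412092 [0.07041139 0.01326801 0.0005    ]
shift for 6 out [ 0.00198731 -0.00270293]
```

```bash
python3 -m crank '1 -3 0 -0.01;1 -3 -10 -0.01;1 -3 -25 -0.01;1 -3 -38 -0.01;1 -3 -45 -0.01;1 -3 -45 -0.01;1 -3 -45 -0.01;1 -3 -45 -0.01'
python3 -m crank '0 0 -6 0;0 0 -12 0;0 0 -18 0;0 0 -24 0;0 0 -30 0;0 0 -36 0;0 0 -36 0;0 0 -36 0'
python3 - <<'E'
from h import *
s=env.read_state();R=s['eef_rot'];print(s['position'],np.arctan2(R[1,0],R[0,0]),s['clock'],s['force'])
w=cam('wrist');a=cam('scene')
f=lambda i,x,y,W,h:cv2.resize(i['pixels'][y:y+h,x:x+W],(400,300),interpolation=cv2.INTER_CUBIC)
cv2.imwrite('pics/z4.png',np.hstack([f(a,110,110,80,60),f(w,156,0,200,150)]))
E
```

```text
clock: 7.65
position: [0.5624, -0.2312, 0.2757]
eef_rot: [[0.195, -0.981, 0.006], [-0.981, -0.195, -0.0], [0.002, -0.006, -1.0]]
force: [0.2, 0.1, -1.0]
grip_width: 0.137
clock: 8.65
position: [0.5616, -0.2313, 0.2393]
eef_rot: [[0.195, -0.981, 0.004], [-0.981, -0.195, -0.0], [0.001, -0.004, -1.0]]
force: [-2.0, 0.1, 0.1]
grip_width: 0.133
[ 0.56155134 -0.23130295  0.23931157] -1.3746543881989632 8.65 [-1.98187044  0.10411758  0.14641056]
```

View pics/z4.png

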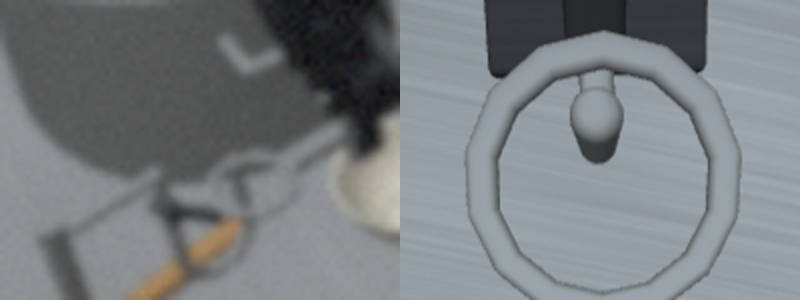

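```bash

python3 -m crank '0 0 -5 0;0 0 -10 0;0 0 -15 0;0 0 -20 0;0 0 -25 0;0 0 -25 0;0 0 -25 0;0 0 -25 0'
python3 - <<'E'
from h import *
s=env.read_state();R=s['eef_rot'];print(s['position'],s['clock'],s['force'])
w=cam('wrist');a=cam('scene')
f=lambda i,x,y,W,h:cv2.resize(i['pixels'][y:y+h,x:x+W],(400,300),interpolation=cv2.INTER_CUBIC)
cv2.imwrite('pics/z5.png',np.hstack([f(a,110,110,80,60),f(w,156,0,200,150)]))
E
```

```text
clock: 9.75
position: [0.5618, -0.2314, 0.2147]
eef_rot: [[0.195, -0.981, 0.005], [-0.981, -0.195, -0.001], [0.002, -0.005, -1.0]]
force: [-0.2, 0.8, 0.2]
grip_width: 0.132
[ 0.5618462  -0.23142922  0.21472951] 9.75 [-0.22929596  0.75821679  0.21109339]
```

View pics/z5.png

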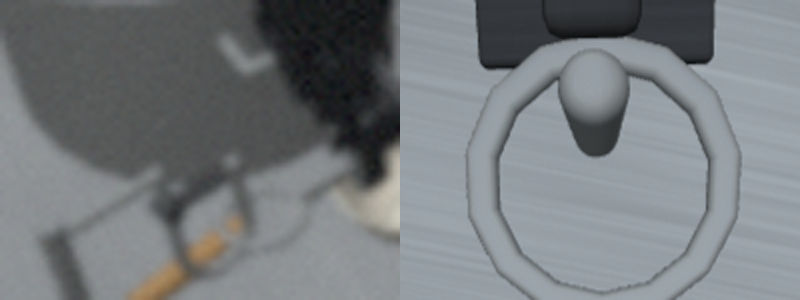

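```bash

python3 -m crank '0 0 0 0;0 0 0 0;0 0 0 0;0 0 0 0;0 0 0 0;0 0 0 0;0 0 0 0;0 0 0 0' 75 40
python3 -m crank '0 0 20 0;-10 0 50 0;-25 0 90 0;-40 0 130 0;-60 0 160 0;-80 0 180 0;-80 0 180 0;-80 0 180 0'
python3 -m crank '0 0 0 0;0 0 0 0;0 0 0 0;0 0 0 0;0 0 0 0;0 0 0 0;0 0 0 0;0 0 0 0'
python3 - <<'E'
from h import *
a=cam('scene');b=cam('top');w=cam('wrist')
f=lambda i,x,y,W,h:cv2.resize(i['pixels'][y:y+h,x:x+W],(400,300),interpolation=cv2.INTER_CUBIC)
cv2.imwrite('pics/z6.png',np.vstack([np.hstack([f(a,110,120,80,60),f(a,90,120,160,120)]),np.hstack([f(b,285,65,80,60),f(w,0,0,512,384)])]))
E
```

```text
clock: 10.85
position: [0.5618, -0.2314, 0.2147]
eef_rot: [[0.195, -0.981, 0.005], [-0.981, -0.195, -0.001], [0.002, -0.005, -1.0]]
force: [-0.6, 0.0, 0.2]
grip_width: 0.88
clock: 11.85
position: [0.4819, -0.2312, 0.3939]
eef_rot: [[0.195, -0.981, 0.004], [-0.981, -0.195, -0.0], [0.001, -0.004, -1.0]]
force: [-0.7, -0.5, -0.4]
grip_width: 0.879
clock: 12.85
position: [0.4819, -0.2312, 0.3939]
eef_rot: [[0.195, -0.981, 0.004], [-0.981, -0.195, -0.0], [0.001, -0.004, -1.0]]
force: [-0.1, 0.1, 0.2]
grip_width: 0.876
```

View pics/z6.png

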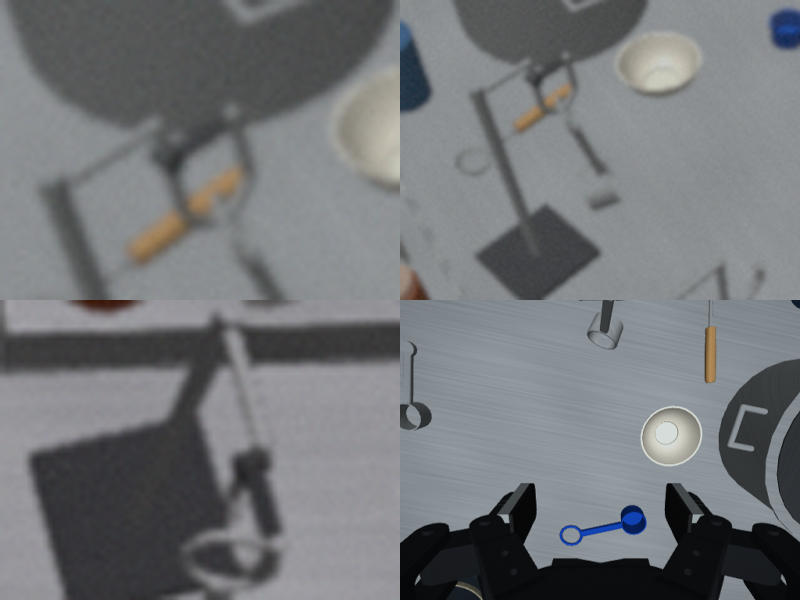

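```bash

for i in 1 2 3 4 5 6; do python3 -m crank '0 0 0 0;0 0 0 0;0 0 0 0;0 0 0 0;0 0 0 0;0 0 0 0;0 0 0 0;0 0 0 0' | head -1; done
python3 - <<'E'
from h import *
I=[cam('scene') ['pixels'][125:215,110:230].astype(int) for _ in range(6)]
print([round(np.abs(i-I[0]).mean(),2) for i in I])
a=cam('scene');b=cam('top')
f=lambda i,x,y,W,h:cv2.resize(i['pixels'][y:y+h,x:x+W],(400,300),interpolation=cv2.INTER_CUBIC)
cv2.imwrite('pics/z7.png',np.hstack([f(a,110,125,120,90),f(b,285,65,80,60)]))
E
```

```text
clock: 14.0
clock: 15.0
clock: 16.0
clock: 17.0
clock: 18.0
clock: 19.0
[np.float64(0.0), np.float64(1.81), np.float64(1.98), np.float64(2.17), np.float64(2.34), np.float64(2.46)]
```

View pics/z7.png

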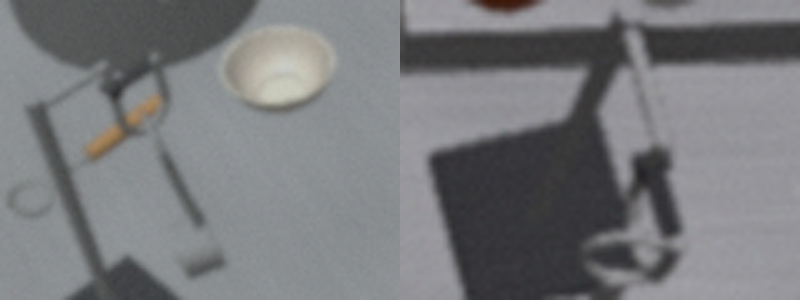

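```bash

for i in 1 2 3 4 5 6 7 8 9 10 11 12 13 14 15 16; do python3 -m crank '0 0 0 0;0 0 0 0;0 0 0 0;0 0 0 0;0 0 0 0;0 0 0 0;0 0 0 0;0 0 0 0' | head -1|tail -1 >l.txt; done; cat l.txt
python3 - <<'E'
from h import *
I=[cam('scene') ['pixels'][125:215,110:230].astype(int) for _ in range(8)]
print([round(np.abs(i-I[0]).mean(),2) for i in I])
a=cam('scene');b=cam('top')
f=lambda i,x,y,W,h:cv2.resize(i['pixels'][y:y+h,x:x+W],(400,300),interpolation=cv2.INTER_CUBIC)
cv2.imwrite('pics/z8.png',np.hstack([f(a,110,125,120,90),f(b,285,65,80,60)]))
print(env.read_state()['clock'])
E
```

```text
clock: 35.4
[np.float64(0.0), np.float64(1.69), np.float64(1.69), np.float64(1.68), np.float64(1.68), np.float64(1.69), np.float64(1.69), np.float64(1.67)]
35.9
```

View pics/z8.png

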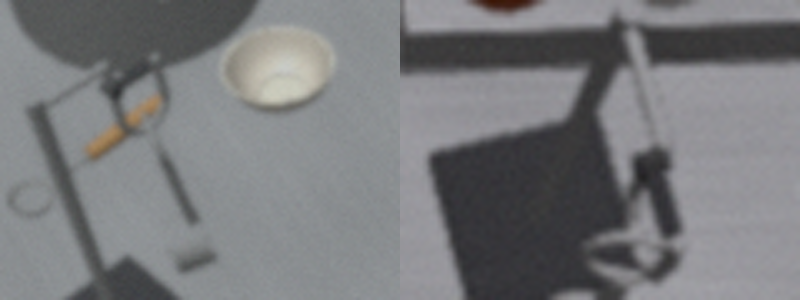

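The scoop is hanging still: successive frames now differ only by sensor noise. The gate is shut above the ring, so I'm handing in.

```bash
python3 -c "from station import env;print(env.finish_job())"
```

```text
the job is handed in; nothing more can be done
None
```

The ring scoop now hangs by its ring in the snap hook with the gate shut above it, and the job was handed in at about 36 s of the 48 s allowed.

- **What I did:** I gripped the scoop across its handle at 110 N and turned it in line with the stand. I then pushed the ring down over the hook's nose in two stages, to about 52 mm below the nose top. After that I opened the gripper and moved the arm up and clear.
- **During the push:** A wrist picture partway down showed the nose inside the ring hole with the gate forced open. At the bottom the gate was back up and level above the ring. Forces reported at the end of each move stayed under about 4 N; I did not see peaks in between.
- **Last checks:** The final scene and top pictures show the scoop hanging with the gate shut and the gripper well away. It was still swinging at 19 s, so I waited. By 35 s successive frames differed only by a constant noise level, so it was at rest.
- **Disagreement:** The nose position from the scene and top cameras and from the wrist camera differed by about 3 mm sideways. I followed the wrist view, and the difference was within the 8 mm tolerance.

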